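# Fetch the pendulum bob from behind the metronome and weigh it

## Robot

A 6-joint arm with a two-finger parallel gripper is mounted at the origin on the work surface. World frame = base frame: x ahead of the robot, y to its left, z up, the work surface at z = 0. Lengths are in m, angles in rad, forces in N, time in s.
With the tool pointing down it reaches from about 0.35 to 0.95 m from the base axis. Payload 17.4 kg.
Tool frame: the origin (TCP) lies between the finger pads; the fingertips stand 17 mm ahead of it and the grasp point (between the pads) lies 2 mm behind it; z points along the fingers, y is the direction in which the jaws open and shut (so a half turn about z gives the same grasp; the last joint's range is limited). The gripper opens to 93 mm and grips with 3 to 60 N. Pads are 15 mm wide; open, the fingers measure 128 mm over their backs; the gripper's body (75 mm by 188 mm) begins 65 mm behind the grasp point.
Start: joints at [1.086, 0.116, 1.442, -0, 1.584, -0.038], TCP at [0.292, 0.609, 0.236] pointing down, gripper open.
Joint ranges: [-2.83, 2.83], [-0.83, 2.19], [0.07, 2.5], [-1.14, 4.28], [0.01, 3], [-2.97, 2.97]. Speed limits (rad/s): [1.89, 1.89, 2.22, 3.14, 3.14, 3.14].

## Interface

Orientations are given as a unit quaternion [w, x, y, z].
In Python, from cell import get_state, grab_frame, job_done gives the robot as it stands.
- The arm moves only by the tool carry_out, never from a script. Its argument "plan" is a list of rows, each a list of 7 numbers: the shift along the tool's x, y, z in mm, then the turn, a rotation vector about the tool's x, y, z in rad, then the finger opening in mm, from 0 to 93. In form: [[x, y, z, wx, wy, wz, gripper], ...]. A call has 1 to 5 rows; each row shifts and turns the commanded pose from where the row before left it, along the tool's axes as they then stand; what a row does not reach is not made up. A row lasts 1/10 s, in which the tool goes at most 50 mm and 8.59 degrees, less where a joint would pass 70% of its speed; a pose out of reach is approached as far as the arm can. A call with a gripper value outside its range is refused whole. The fingers move at their own pace and stop on an object; "squeeze" is the grip in N (left out, the last holds). Time passes only in rows, so rows that do not move let the fingers close. It gives the time, the measured TCP pose, the force and the opening at its end, in the units of the state.
- get_state(): the state, without advancing time (a new reading comes with each control period).
- grab_frame(name): name is "side" or "top" or "wrist"; returns a dict with "img" (384x512x3 uint8, red, green, blue), "intrinsics" (3x3 intrinsics, pixels), "R" (3x3) and "t" (3): a world point X has camera coordinates R X + t. Camera axes: x right, y down, z forward; pixel columns grow to the right and rows downward; lengths in m; the calibration is good to about 2 mm. A picture is of the moment at which its call begins. There is no depth.
- job_done(): hands the job in, once; it reports no verdict.
The state is a dict: "time_s": time; "qpos": joint angles; "qd": joint speeds; "tau": joint torques, N m; "ee_pos": TCP position; "ee_rot": TCP orientation; "ft_force": force on the tool from outside, world axes, zero at the start; "torque": the same for the moment, N m; "width": finger opening in m.
Only numpy, scipy, OpenCV 4.12 (cv2) and the standard library are available. Lean on these libraries where they do the work, as an engineer would, in place of code of your own. Each camera call takes 0.05 s, during which the arm holds its last target. There are 200 camera calls.

## Task

The brass pendulum bob is shut in its little wooden bay by the mahogany metronome and the blued mainspring barrel standing in front of it. First stand both of them upright on the grey side mat; then lift out the bob and set it flat on the middle of the scale's round pan, and leave it there; only then put the metronome back upright on the middle of the square green pad and the barrel back upright on the middle of the round red pad. Leave the horn-handled screwdriver and the little amber jar where they are.

Things in the scene. Friction and masses are not known exactly. Their poses are not given: they have to be found in the camera images.
- metronome_mid (a point): Mahogany metronome case, loose, 100 mm tall: plinth 58 mm square, 12 mm high; square body 50 x 50 mm from 12 to 72 mm up (grasp it there); narrower top. Point: on its axis, 50 mm above its underside; z up, x and y square to its faces, paper dial on -x. Stands on the green pad, dial away from the bay; grasp across x with fingertips 35 mm or more up, over the bob; the barrel is 15 mm beside it.
- barrel_mid (a point): Blued steel mainspring barrel, loose: drum 53 mm across (58 mm over the teeth at its foot), 38 mm high, with a bright round steel arbor, 14 mm diameter, standing up from its middle from 38 to 84 mm above its underside (grasp it by the arbor). Point: on its axis, 42 mm above its underside; z up. Starts standing on the round red pad.
- bob_mid (a point): Brass pendulum bob, loose: a disc 48 mm across, 24 mm thick, lying flat on the bay's floor. Point: its centre, 12 mm above its underside; z up. Grasp it with one finger towards the bay's mouth and one towards its back wall (about 35 mm free behind it): at its sides there is only about 10 mm.
- bay: Fixed wooden stall around the bob. Origin at bench level under the bob's stand; x points from its open mouth to its back wall, z up. Floor 4 mm thick; cheeks and back wall 22 mm high; cheeks' inner faces at y = +-34 mm, x = -26 to +59 mm; back wall's inner face at x = +59 mm. The two pads lie in front of the mouth at x = -67 mm, y = +-36 mm, which is on which side varies.
- pad_square: Square green felt pad, fixed to the bench, 70 x 70 mm, 3 mm thick: the metronome's place. Origin at bench level under its centre; x and y square to its edges (x points at the bay), z up.
- pad_round: Round red leather pad, fixed to the bench, 70 mm across, 3 mm thick: the barrel's place. Origin at bench level under its centre; z up.
- mat: Grey felt side mat, fixed to the bench, 140 mm (x) by 200 mm (y), 4 mm thick, on one side of the bench. Origin at bench level under its centre; z up. Empty at the start.
- scale: White bench scale, fixed, with a round steel pan 90 mm across, centred straight above the origin, its top 42 mm above the bench; it does not sink. Origin at bench level; x points from the black display to the pan, z up. Housing 28 mm high, from x = -90 to +60 mm, 130 mm wide in y.
- screwdriver: Bystander: horn-handled screwdriver, 170 mm long, lying on the bench beyond the mat or the scale, roughly along y, about 25 mm high. Origin under the middle of its length. Leave it alone.
- jar: Bystander: amber glass jar with dark lid, 40 mm across, 50 mm high, standing beside the bay, further from the robot. Origin under its centre. Leave it alone.

How it is judged:
On the way, in this order (a step that is already met when the one before it is completed fails the run):
1. metronome and barrel both stand upright and released on the grey mat, the bob still in its bay (x of metronome_mid in the frame of mat between -0.06 and 0.06 m and y of metronome_mid in the frame of mat between -0.09 and 0.09 m and z of metronome_mid in the frame of mat between 0.049 and 0.059 m and angle between each of metronome_mid, barrel_mid's own z axis and vertical below 0.12 rad and contact force between the fingers and metronome below 0.05 N and linear speed of each of metronome, barrel below 0.02 m/s and angular speed of each of metronome, barrel below 0.2 rad/s and x of barrel_mid in the frame of mat between -0.06 and 0.06 m and y of barrel_mid in the frame of mat between -0.09 and 0.09 m and z of barrel_mid in the frame of mat between 0.041 and 0.051 m and contact force between the fingers and barrel below 0.05 N and distance of bob_mid from where it was at the start of the episode below 0.03 m), for 0.2 s.
2. the bob lies released on the middle of the scale pan, metronome and barrel still on the mat (horizontal distance between bob_mid and scale below 0.015 m and z of bob_mid in the frame of scale between 0.049 and 0.059 m and angle between each of bob_mid, metronome_mid, barrel_mid's own z axis and vertical below 0.12 rad and contact force between the fingers and bob below 0.05 N and linear speed of each of bob, metronome, barrel below 0.02 m/s and angular speed of each of bob, metronome, barrel below 0.2 rad/s and x of metronome_mid in the frame of mat between -0.06 and 0.06 m and y of metronome_mid in the frame of mat between -0.09 and 0.09 m and z of metronome_mid in the frame of mat between 0.049 and 0.059 m and contact force between the fingers and metronome below 0.05 N and x of barrel_mid in the frame of mat between -0.06 and 0.06 m and y of barrel_mid in the frame of mat between -0.09 and 0.09 m and z of barrel_mid in the frame of mat between 0.041 and 0.051 m and contact force between the fingers and barrel below 0.05 N), for 0.2 s.
At the end, for the whole second after the job is handed in: The bob lies flat on the scale pan within 15 mm of its centre, the metronome stands upright within 12 mm of the centre of the square green pad, the barrel stands upright within 12 mm of the centre of the round red pad; all released and at rest (horizontal distance between bob_mid and scale below 0.015 m and z of bob_mid in the frame of scale between 0.049 and 0.059 m and angle between each of bob_mid, metronome_mid, barrel_mid's own z axis and vertical below 0.12 rad and contact force between the fingers and bob below 0.05 N and linear speed of each of bob, metronome, barrel below 0.02 m/s and angular speed of each of bob, metronome, barrel below 0.2 rad/s and horizontal distance between metronome_mid and pad_square below 0.012 m and z of metronome_mid in the frame of pad_square between 0.048 and 0.058 m and contact force between the fingers and metronome below 0.05 N and horizontal distance between barrel_mid and pad_round below 0.012 m and z of barrel_mid in the frame of pad_round between 0.04 and 0.05 m and contact force between the fingers and barrel below 0.05 N); the robot touches nothing.
It fails at once if the screwdriver or the jar is shifted by more than 20 mm (distance of any of screwdriver, jar from where it was at the start of the episode above 0.02 m).
It fails at once if the metronome, the barrel or the bob is tipped over (more than 40 degrees) (angle between any of metronome_mid, barrel_mid, bob_mid's own z axis and vertical above 0.7 rad).
It also fails if it takes over 128 s, if anything falls off the work surface, if the arm or the gripper's body presses on something with over 40 N, if the wrist force passes 120 N, or if a joint passes its speed limit or range.

## Working session

There is one attempt and no reset: what is moved stays moved. The work goes in short steps, Python scripts to look and compute and a tool call to move; the robot and the scene stay as the last step left them, time stands still between calls to the robot, and variables do not carry over. Pictures are saved under pics/ and viewed, about 12 in all and at most 16, crops included, and the job is handed in when it is done.

Besides the shell and the picture viewer there is one more tool, called after "Emit:" by a JSON object that holds its "method" and its "body". carry_out: Moves the arm, as the interface text tells. Its arguments: {"type":"object","properties":{"plan":{"type":"array","items":{"type":"array","items":{"type":"number"}}},"squeeze":{"type":"number"}},"required":["plan"]}

```bash
mkdir -p pics
cat > h.py <<'E'
import numpy as np, cv2
from cell import get_state, grab_frame, job_done
def shot(n,f=None):
    d=grab_frame(n)
    if f: cv2.imwrite('pics/'+f,d['img'][:,:,::-1])
    return d
def ray(d,u,v,z):
    K,R,t=map(np.array,(d['intrinsics'],d['R'],d['t']))
    c=-R.T@t; r=R.T@np.linalg.inv(K)@[u,v,1]
    return c+r*(z-c[2])/r[2]
def proj(d,X):
    p=d['intrinsics']@(d['R']@np.array(X)+d['t']); return p[:2]/p[2]
E
python3 - <<'E'
from h import *
import pickle
D={n:shot(n) for n in('top','side')}
pickle.dump(D,open('d0.pkl','wb'))
for n,d in D.items():
    cv2.imwrite(f'pics/{n}0.png',cv2.resize(d['img'],(800,600),interpolation=cv2.INTER_CUBIC)[:,:,::-1]); print(n,d['intrinsics'],-d['R'].T@d['t'])
s=get_state(); print(s['ee_pos'],s['ee_rot'],s['time_s'],s['width'])
E
```

```text
top [[354.83990183   0.         253.43615422]
 [  0.         354.83990183 190.33944724]
 [  0.           0.           1.        ]] [0.50168879 0.02407737 0.79443905]
side [[390.73462451   0.         264.98146975]
 [  0.         390.73462451 192.46556019]
 [  0.           0.           1.        ]] [0.40200298 0.57537352 0.77280562]
[0.29155917 0.60858277 0.23497065] [-1.37284164e-04  2.21543919e-01  9.75150245e-01 -5.23059768e-04] 0.1 0.09310321774946799
```

View pics/top0.png

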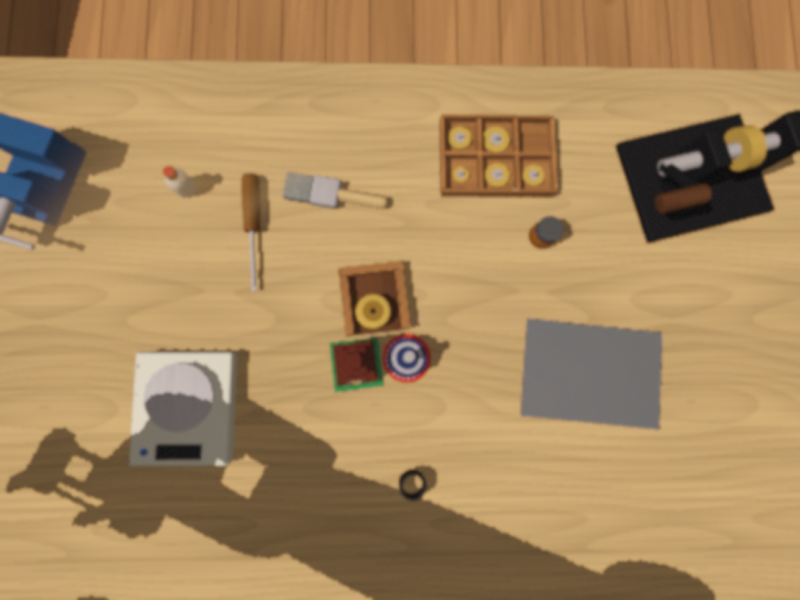

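View pics/side0.png

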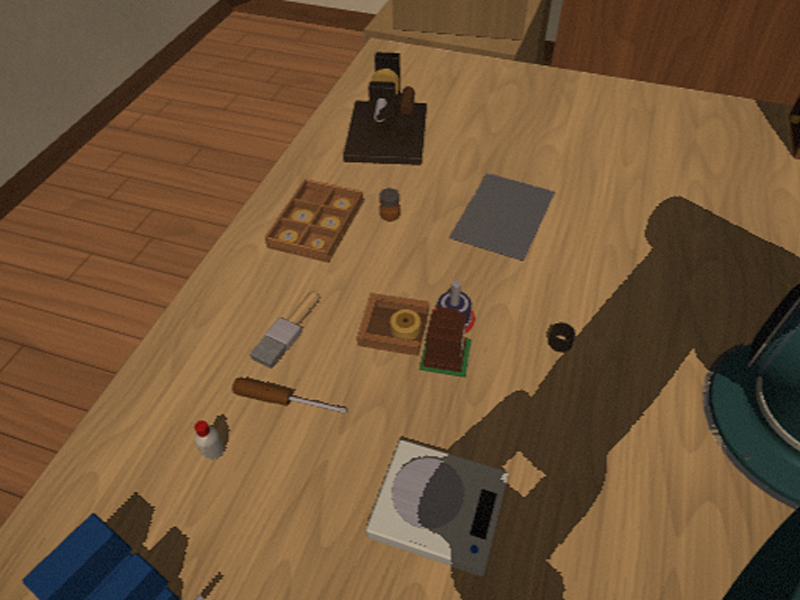

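The top view, scaled to 800x600, has world +x up and +y left. The bay is at (375,300) with the bob at (373,311). The metronome is on the green pad at (357,364) and the barrel on the red pad at (407,357). The mat is at (592,373), the pan at (180,397), the jar at (547,230) and the screwdriver at (252,230). The side view agrees with this.

```bash
cat > m.py <<'E'
from h import *
import pickle
D=pickle.load(open('d0.pkl','rb'))
d=D['top'];hsv=cv2.cvtColor(d['img'],cv2.COLOR_RGB2HSV)
k=512/800
def region(lo,hi,box,img=hsv):
    x0,y0,x1,y1=[int(a*k) for a in box]
    m=cv2.inRange(img,lo,hi); z=np.zeros_like(m); z[y0:y1,x0:x1]=m[y0:y1,x0:x1]; return z
def rectw(mask,z,name,hull=True):
    c=[c for c in cv2.findContours(mask,0,cv2.CHAIN_APPROX_NONE)[0] if len(c)>6]
    P=np.vstack(c)[:,0,:].astype(float)
    W=np.array([ray(d,u,v,z)[:2] for u,v in P]).astype(np.float32)*1000
    (cx,cy),(w,h),a=cv2.minAreaRect(W); print(name,'rect c',round(cx,1),round(cy,1),'wh',round(w,1),round(h,1),'ang',round(a,1))
    c2,r=cv2.minEnclosingCircle(W); print('   circ',np.round(c2,1),round(r,1))
rectw(region((40,80,40),(85,255,255),(320,325,395,400)),.003,'green')
m1=region((0,150,90),(8,255,255),(375,325,440,390))|region((172,150,90),(180,255,255),(375,325,440,390))
rectw(m1,.003,'red')
rectw(region((105,70,20),(135,255,255),(375,325,440,390)),.038,'drum')
rectw(region((0,0,60),(180,60,140),(500,310,680,440)),.004,'mat')
rectw(region((20,120,110),(32,255,255),(352,288,395,332)),.028,'bob')
for p in [(373,311),(408,357),(407,375),(180,397),(150,360),(375,270)]: print(p,hsv[int(p[1]*k),int(p[0]*k)])
big=np.hstack([cv2.resize(d['img'][165:252,205:282],None,fx=5,fy=5,interpolation=cv2.INTER_CUBIC),cv2.resize(d['img'][220:307,75:160],None,fx=5,fy=5,interpolation=cv2.INTER_CUBIC)])
cv2.imwrite('pics/crop.png',big[:,:800,::-1])
E
python3 m.py
```

```text
green rect c 521.0 48.3 wh 67.1 68.2 ang 6.3
   circ [521.   49.1] 46.5
red rect c 529.5 -23.2 wh 66.9 66.3 ang 89.8
   circ [530.1 -23. ] 34.6
drum rect c 524.4 -13.8 wh 25.8 33.3 ang 31.6
   circ [524.2 -15.4] 18.3
mat rect c 506.7 -289.5 wh 197.6 136.5 ang 83.9
   circ [ 507.4 -289.4] 117.6
bob rect c 593.6 25.6 wh 43.5 43.8 ang 90.0
   circ [593.7  25.6] 23.6
(373, 311) [ 15 131  80]
(408, 357) [  7  18 184]
(407, 375) [139  58 110]
(180, 397) [  6  25 101]
(150, 360) [ 20  31 221]
(375, 270) [ 14 156 168]
```

View pics/crop.png

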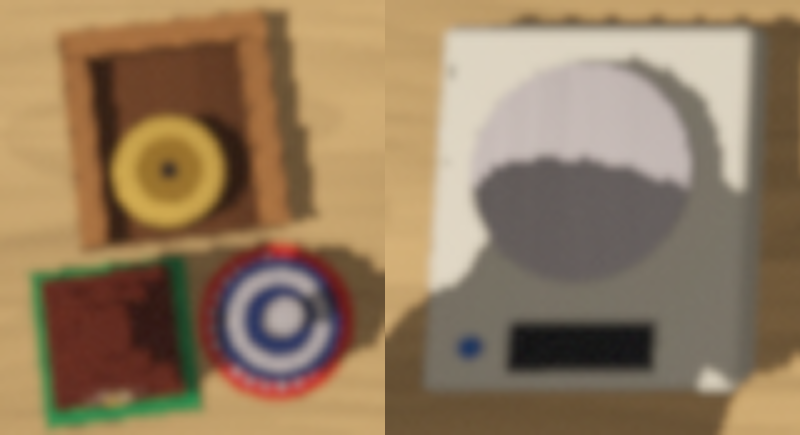

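```bash
cat > go.py <<'E'
import sys
from h import *
from scipy.spatial.transform import Rotation as Ro
# go.py x y z(mm) yaw(deg of tool y) grip [step]
def main():
    x,y,z,yaw,g=map(float,sys.argv[1:6]); st=float(sys.argv[6]) if len(sys.argv)>6 else 48
    s=get_state(); q=s['ee_rot']; R=Ro.from_quat([q[1],q[2],q[3],q[0]])
    p=np.array(s['ee_pos'])*1000
    a=np.radians(yaw); ty=np.array([np.cos(a),np.sin(a),0]); tz=np.array([0,0,-1.]); tx=np.cross(ty,tz)
    T=Ro.from_matrix(np.c_[tx,ty,tz]); w=(R.inv()*T).as_rotvec()
    G=np.array([x,y,z]); n=max(1,int(np.ceil(max(np.linalg.norm(G-p)/st,np.linalg.norm(w)/.145))))
    print('at',np.round(p,1),'t',round(s['time_s'],1),'F',np.round(s['ft_force'],1),'w',round(s['width']*1000,1),'rows',n)
    out=[]
    for i in range(n):
        Ri=R*Ro.from_rotvec(w*i/n); dl=Ri.inv().apply((G-p)/n)
        out.append([*[round(float(v),1) for v in dl],*[round(float(v),3) for v in w/n],g])
    for i in range(0,n,5): print(str(out[i:i+5]).replace(' ',''))
main()
E
python3 - <<'E'
import pickle
from h import *
d=pickle.load(open('d0.pkl','rb'))['top']
print('arbor',ray(d,262,228.6,.087),'pan',ray(d,114.4,254.4,.042),'jar',ray(d,547*.64,230*.64,.05))
E
python3 go.py 529 -22 220 6.7 80
```

```text
arbor [ 0.52715959 -0.02206937  0.087     ] pan [0.47760625 0.27974784 0.042     ] jar [ 0.70437287 -0.21907968  0.05      ]
at [291.6 608.6 235. ] t 0.1 F [-1.  -0.1  0.5] w 93.1 rows 15
[[-32.4,-31.1,1.0,-0.0,0.0,0.067,80.0],[-34.5,-28.8,1.0,-0.0,0.0,0.067,80.0],[-36.3,-26.4,1.0,-0.0,0.0,0.067,80.0],[-38.0,-24.0,1.0,-0.0,0.0,0.067,80.0],[-39.5,-21.4,1.0,-0.0,0.0,0.067,80.0]]
[[-40.9,-18.7,1.0,-0.0,0.0,0.067,80.0],[-42.0,-15.9,1.0,-0.0,0.0,0.067,80.0],[-43.0,-13.0,1.0,-0.0,0.0,0.067,80.0],[-43.8,-10.1,1.0,-0.0,0.0,0.067,80.0],[-44.3,-7.1,1.0,-0.0,0.0,0.067,80.0]]
[[-44.7,-4.1,1.0,-0.0,0.0,0.067,80.0],[-44.9,-1.1,1.0,-0.0,0.0,0.067,80.0],[-44.9,1.9,1.0,-0.0,0.0,0.067,80.0],[-44.7,4.9,1.0,-0.0,0.0,0.067,80.0],[-44.2,7.9,1.0,-0.0,0.0,0.067,80.0]]
```

Emit:
{"method": "carry_out", "body": {"plan": [[-32,-31,1,0,0,0.067,80],[-34.5,-29,1,0,0,0.067,80],[-36,-26.5,1,0,0,0.067,80],[-38,-24,1,0,0,0.067,80],[-39.5,-21.5,1,0,0,0.067,80]]}}

```text
time_s: 0.6
ee_pos: [0.3702, 0.3969, 0.2303]
ee_rot: [-0.0, 0.382, 0.924, -0.0]
ft_force: [0.7, 0.1, 0.4]
width: 0.0801
```

Emit:
{"method": "carry_out", "body": {"plan": [[-41,-18.5,1,0,0,0.067,80],[-42,-16,1,0,0,0.067,80],[-43,-13,1,0,0,0.067,80],[-44,-10,1,0,0,0.067,80],[-44,-7,1,0,0,0.067,80]]}}

```text
time_s: 1.1
ee_pos: [0.4498, 0.1869, 0.2255]
ee_rot: [0.0, 0.531, 0.847, 0.0]
ft_force: [0.8, 0.5, 0.6]
width: 0.0801
```

Emit:
{"method": "carry_out", "body": {"plan": [[-44.5,-4,1,0,0,0.067,80],[-45,-1,1,0,0,0.067,80],[-45,2,1,0,0,0.067,80],[-44.5,5,1,0,0,0.067,80],[-44,8,1,0,0,0.067,80]]}}

```text
time_s: 1.6
ee_pos: [0.5299, -0.0227, 0.2205]
ee_rot: [0.0, 0.665, 0.747, 0.0]
ft_force: [-0.5, 1.0, -0.2]
width: 0.0799
```

```bash
python3 go.py 529 -22 220 6.7 80
python3 - <<'E'
from h import *
import pickle
d=shot('wrist','w1.png'); pickle.dump(d,open('w1.pkl','wb')); print(-d['R'].T@d['t'])
E
```

```text
at [529.9 -22.7 220.5] t 1.6 F [-0.5  1.  -0.2] w 79.9 rows 1
[[0.8,-0.8,0.5,0.0,0.0,-0.001,80.0]]
[0.52119448 0.05355188 0.36879042]
```

View pics/w1.png

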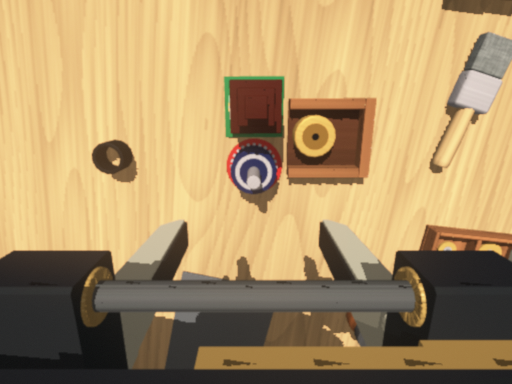

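The wrist view shows the arbor top at (254,181), the drum at (254,169), the green pad from x 225–285 and y 77–137, and the bob at (315,135). The frame is aligned with the bay.

```bash
python3 - <<'E'
from h import *
import pickle
d=pickle.load(open('w1.pkl','rb'))
f=lambda u,v,z:np.round(ray(d,u,v,z)*1000,1)[:2]
print('arbor',f(254,181,.087),'drum',f(254,169,.041),'bob',f(315,135.5,.028))
hsv=cv2.cvtColor(d['img'],cv2.COLOR_RGB2HSV)
def circ(m,z,n):
    c=max(cv2.findContours(m,0,1)[0],key=cv2.contourArea) if n!='all' else np.vstack(cv2.findContours(m,0,1)[0])
    W=np.array([f(*p,z) for p in c[:,0,:]],np.float32); return cv2.minEnclosingCircle(W),cv2.minAreaRect(W)
b=np.zeros((384,512),np.uint8)
def box(m,x0,y0,x1,y1): z=b.copy(); z[y0:y1,x0:x1]=m[y0:y1,x0:x1]; return z
print('bob',circ(box(cv2.inRange(hsv,(18,100,90),(34,255,255)),290,108,340,162),.028,'x'))
print('green',circ(box(cv2.inRange(hsv,(40,80,40),(85,255,255)),215,70,292,142),.003,'x'))
red=cv2.inRange(hsv,(0,170,120),(6,255,255))|cv2.inRange(hsv,(172,150,90),(180,255,255))
print('red',circ(box(red,222,138,290,200),.003,'all'))
met=cv2.inRange(hsv,(0,90,15),(12,255,110))
print('met',circ(box(met,226,80,287,134),.015,'x'),cv2.boundingRect(box(met,226,80,287,134)))
E
python3 go.py 528 -22 75 6.7 60
```

```text
arbor [530.9 -19. ] drum [530.8 -17. ] bob [595.7  26.9]
bob (((594.3117065429688, 26.7552490234375), 24.415254592895508), ((594.3443603515625, 26.592788696289062), (46.088043212890625, 47.9537353515625), 52.43244552612305))
green (((522.5811767578125, 49.64255142211914), 47.98679733276367), ((522.833740234375, 49.96550369262695), (69.29950714111328, 68.99434661865234), 6.613459587097168))
red (((531.2432861328125, -21.622196197509766), 34.4212760925293), ((528.9179077148438, -28.021087646484375), (45.37322235107422, 68.33438873291016), 68.23511505126953))
met (((524.9500122070312, 50.05000305175781), 40.47633743286133), ((524.7119140625, 50.52882385253906), (58.11861038208008, 57.829063415527344), 6.608467102050781)) (230, 80, 51, 53)
at [531.2 -27.3 219.8] t 1.6 F [-2.1 -2.4 -1.9] w 79.9 rows 4
[[1.5,-0.6,36.2,-0.0,0.0,-0.002,60.0],[1.5,-0.6,36.2,-0.0,0.0,-0.002,60.0],[1.4,-0.6,36.2,-0.0,0.0,-0.002,60.0],[1.4,-0.6,36.2,-0.0,0.0,-0.002,60.0]]
```

Emit:
{"method": "carry_out", "body": {"plan": [[0,0,0,0,0,0,60],[0,0,0,0,0,0,60]]}}

```text
time_s: 1.85
ee_pos: [0.5295, -0.0206, 0.2203]
ee_rot: [-0.0, 0.664, 0.748, -0.0]
ft_force: [-0.2, 0.6, 0.4]
width: 0.0684
```

```bash
python3 go.py 530 -21 73 6.7 60
python3 - <<'E'
from h import *
d=shot('wrist')
f=lambda u,v,z:np.round(ray(d,u,v,z)*1000,1)[:2]
cv2.imwrite('pics/w2.png',cv2.resize(d['img'][60:220,210:370],None,fx=3.5,fy=3.5,interpolation=cv2.INTER_CUBIC)[:,:,::-1])
b=np.zeros((384,512),np.uint8)
hsv=cv2.cvtColor(d['img'],cv2.COLOR_RGB2HSV)
m=cv2.inRange(hsv,(0,0,120),(180,45,255)); c=cv2.findContours(m[150:215,225:285],0,1)[0]
for k in c:
  if cv2.contourArea(k)>30: (x,y),r=cv2.minEnclosingCircle(k); print(x+225,y+150,r,f(x+225,y+150,.041),f(x+225,y+150,.087))
E
```

```text
at [529.5 -20.6 220.3] t 1.9 F [-0.2  0.6  0.4] w 68.4 rows 4
[[-0.1,0.1,36.8,-0.0,-0.0,0.001,60.0],[-0.1,0.1,36.8,-0.0,-0.0,0.001,60.0],[-0.1,0.1,36.8,-0.0,-0.0,0.001,60.0],[-0.1,0.1,36.8,-0.0,-0.0,0.001,60.0]]
253.38685607910156 173.49334526062012 18.93822479248047 [530.2 -20. ] [528.9  -9.4]
```

View pics/w2.png

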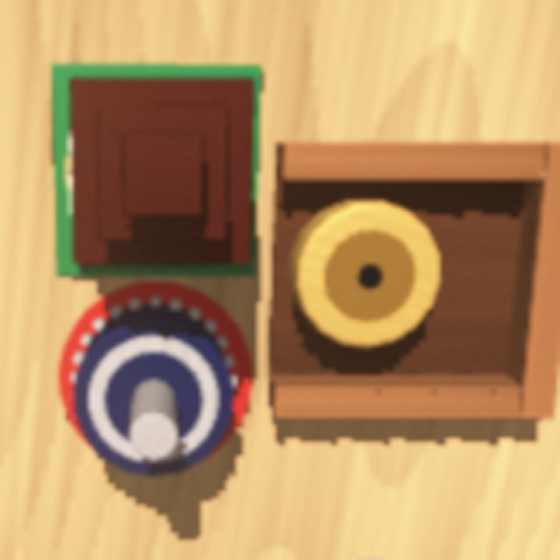

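The barrel is at about (530,-20.5) and the metronome is upright at about (524,50). Next I descend onto the arbor.

Emit:
{"method": "carry_out", "body": {"plan": [[0,0,37,0,0,0,50],[0,0,37,0,0,0,50],[0,0,37,0,0,0,50],[0,0,37,0,0,0,50],[0,0,1,0,0,0,50]], "squeeze": 25}}

```text
time_s: 2.4
ee_pos: [0.5271, -0.0193, 0.0674]
ee_rot: [-0.003, 0.663, 0.749, -0.002]
ft_force: [-0.3, -1.1, 1.3]
width: 0.0499
```

Emit:
{"method": "carry_out", "body": {"plan": [[0,0,0,0,0,0,5],[0,0,0,0,0,0,5],[0,0,0,0,0,0,5],[0,0,0,0,0,0,5],[0,0,0,0,0,0,5]]}}

```text
time_s: 2.9
ee_pos: [0.5299, -0.0208, 0.0724]
ee_rot: [0.0, 0.664, 0.748, 0.0]
ft_force: [0.5, -1.2, 0.1]
width: 0.0147
```

Emit:
{"method": "carry_out", "body": {"plan": [[0,0,0,0,0,0,5],[0,0,0,0,0,0,5],[0,0,-10,0,0,0,5],[0,0,-20,0,0,0,5],[0,0,0,0,0,0,5]]}}

```text
time_s: 3.4
ee_pos: [0.5307, -0.0209, 0.1042]
ee_rot: [0.001, 0.664, 0.748, 0.001]
ft_force: [1.1, 0.3, -1.6]
width: 0.0134
```

```bash
python3 go.py 502 -334 101 6.7 5 40
```

```text
at [530.7 -20.9 104.2] t 3.4 F [ 1.1  0.3 -1.6] w 13.4 rows 8
[[-38.4,-8.2,0.4,0.0,0.0,0.0,5.0],[-38.4,-8.2,0.4,0.0,0.0,0.0,5.0],[-38.4,-8.2,0.4,0.0,0.0,0.0,5.0],[-38.4,-8.2,0.4,0.0,0.0,0.0,5.0],[-38.4,-8.2,0.4,0.0,0.0,0.0,5.0]]
[[-38.4,-8.2,0.4,0.0,0.0,0.0,5.0],[-38.5,-8.1,0.4,0.0,0.0,0.0,5.0],[-38.5,-8.1,0.4,0.0,0.0,0.0,5.0]]
```

Emit:
{"method": "carry_out", "body": {"plan": [[-15,-3,0,0,0,0,5],[-30,-6.5,0,0,0,0,5],[-38,-8,0,0,0,0,5],[-38,-8,0,0,0,0,5],[-38,-8,0,0,0,0,5]]}}

```text
time_s: 3.9
ee_pos: [0.5143, -0.1847, 0.1006]
ee_rot: [-0.0, 0.664, 0.748, -0.0]
ft_force: [0.7, 0.4, -3.4]
width: 0.0135
```

Emit:
{"method": "carry_out", "body": {"plan": [[-38,-8,0,0,0,0,5],[-38,-8,0,0,0,0,5],[-38,-8,0,0,0,0,5],[-25,-5.5,0,0,0,0,5],[-9,-2,0,0,0,0,5]]}}

```text
time_s: 4.4
ee_pos: [0.5002, -0.3359, 0.1003]
ee_rot: [-0.001, 0.665, 0.747, -0.0]
ft_force: [0.4, 0.5, -3.2]
width: 0.0131
```

Emit:
{"method": "carry_out", "body": {"plan": [[0,0,0,0,0,0,5],[0,0,0,0,0,0,5]]}}

```text
time_s: 4.6
ee_pos: [0.5013, -0.3327, 0.1011]
ee_rot: [-0.0, 0.664, 0.748, 0.0]
ft_force: [0.2, -0.8, -3.0]
width: 0.0135
```

```bash
python3 go.py 502 -334 74 6.7 5 40
python3 - <<'E'
from h import *
d=shot('side')
cv2.imwrite('pics/s1.png',cv2.resize(d['img'][70:260,200:390],None,fx=3,fy=3,interpolation=cv2.INTER_CUBIC)[:,:,::-1])
E
```

```text
at [ 501.3 -332.7  101.1] t 4.6 F [ 0.2 -0.8 -3. ] w 13.5 rows 1
[[-1.4,0.5,27.1,-0.001,-0.001,0.002,5.0]]
```

View pics/s1.png

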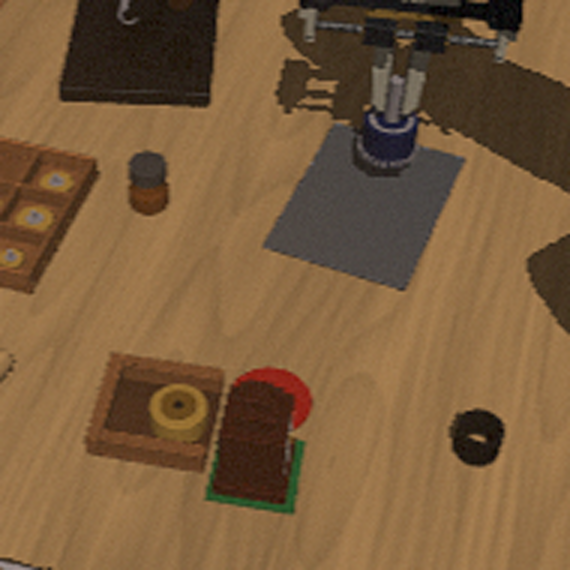

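The barrel is held upright above the far end of the mat. Next I lower it and release.

Emit:
{"method": "carry_out", "body": {"plan": [[0,0,15,0,0,0,5],[0,0,9,0,0,0,5],[0,0,3,0,0,0,5],[0,0,1,0,0,0,5],[0,0,0,0,0,0,5]]}}

```text
time_s: 5.15
ee_pos: [0.5016, -0.333, 0.0734]
ee_rot: [-0.0, 0.664, 0.748, 0.0]
ft_force: [0.3, -0.1, -3.2]
width: 0.0134
```

Emit:
{"method": "carry_out", "body": {"plan": [[0,0,1,0,0,0,5],[0,0,0,0,0,0,5],[0,0,0,0,0,0,50],[0,0,0,0,0,0,50],[0,0,0,0,0,0,50]]}}

```text
time_s: 5.65
ee_pos: [0.5016, -0.3333, 0.0726]
ee_rot: [0.0, 0.664, 0.748, -0.0]
ft_force: [-0.8, -0.8, -0.2]
width: 0.0328
```

Emit:
{"method": "carry_out", "body": {"plan": [[0,0,0,0,0,0,50],[0,0,-30,0,0,0,85],[0,0,-45,0,0,0,85],[0,0,-40,0,0,0,85],[0,0,0,0,0,0,85]]}}

```text
time_s: 6.15
ee_pos: [0.503, -0.3344, 0.194]
ee_rot: [0.004, 0.664, 0.748, 0.0]
ft_force: [-0.1, -0.8, -0.3]
width: 0.0732
```

```bash
python3 go.py 523.5 49.5 190 6.6 85
```

```text
at [ 503.  -334.4  194. ] t 6.2 F [-0.1 -0.8 -0.3] w 73.2 rows 9
[[42.1,7.3,0.3,0.001,0.001,0.0,85.0],[42.1,7.3,0.3,0.001,0.001,0.0,85.0],[42.1,7.3,0.3,0.001,0.001,0.0,85.0],[42.1,7.3,0.3,0.001,0.001,0.0,85.0],[42.1,7.2,0.3,0.001,0.001,0.0,85.0]]
[[42.1,7.2,0.4,0.001,0.001,0.0,85.0],[42.1,7.2,0.4,0.001,0.001,0.0,85.0],[42.1,7.2,0.4,0.001,0.001,0.0,85.0],[42.1,7.2,0.4,0.001,0.001,0.0,85.0]]
```

Emit:
{"method": "carry_out", "body": {"plan": [[42,7,0,0,0,0,85],[42,7,0,0,0,0,85],[42,7,0,0,0,0,85],[42,7,0,0,0,0,85],[42,7,0,0,0,0,85]]}}

```text
time_s: 6.65
ee_pos: [0.511, -0.119, 0.1871]
ee_rot: [-0.0, 0.664, 0.748, -0.0]
ft_force: [1.2, 0.3, -1.3]
width: 0.0847
```

Emit:
{"method": "carry_out", "body": {"plan": [[42,7,0,0,0,0,85],[42,7,0,0,0,0,85],[42,7,0,0,0,0,85],[42,7,0,0,0,0,85],[0,0,0,0,0,0,85]]}}

```text
time_s: 7.15
ee_pos: [0.519, 0.0534, 0.1871]
ee_rot: [-0.0, 0.662, 0.749, 0.0]
ft_force: [-0.4, -1.0, -0.4]
width: 0.0853
```

Emit:
{"method": "carry_out", "body": {"plan": [[0,0,0,0,0,0,85],[0,0,0,0,0,0,85]]}}

```text
time_s: 7.35
ee_pos: [0.5192, 0.0488, 0.1873]
ee_rot: [-0.0, 0.664, 0.748, -0.0]
ft_force: [0.2, -0.2, -0.8]
width: 0.085
```

```bash
python3 go.py 523.5 49.5 67 6.6 85;  python3 - <<'E'
from h import *
d=shot('wrist','w3.png')
f=lambda u,v,z:np.round(ray(d,u,v,z)*1000,1)[:2]
hsv=cv2.cvtColor(d['img'],cv2.COLOR_RGB2HSV)
m=cv2.inRange(hsv,(40,80,40),(85,255,255)); c=max(cv2.findContours(m,0,1)[0],key=cv2.contourArea)
W=np.array([f(*p,.003) for p in c[:,0,:]],np.float32);print(cv2.minAreaRect(W),cv2.boundingRect(c))
E
```

```text
at [519.2  48.8 187.3] t 7.3 F [ 0.2 -0.2 -0.8] w 85.0 rows 3
[[0.1,1.5,40.1,-0.0,0.0,0.001,85.0],[0.1,1.5,40.1,-0.0,0.0,0.001,85.0],[0.1,1.5,40.1,-0.0,0.0,0.001,85.0]]
((522.8310546875, 50.48953628540039), (69.43958282470703, 68.30813598632812), 6.744010925292969) (225, 142, 63, 59)
```

View pics/w3.png

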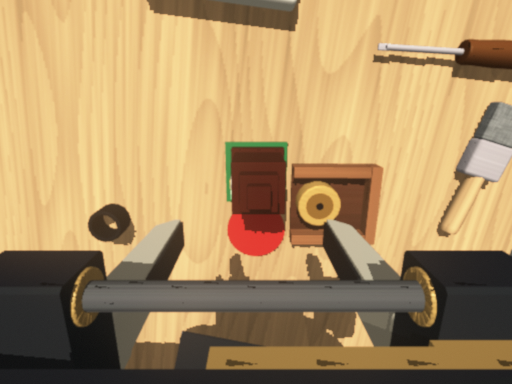

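The metronome stands on the green pad about 2 mm off towards the bay, and the empty red pad is at (256,230). Next I grasp the body.

Emit:
{"method": "carry_out", "body": {"plan": [[1,5,20,0,0,0,88],[0,0,35,0,0,0,88],[0,0,38,0,0,0,88],[0,0,33,0,0,0,88],[0,0,0,0,0,0,88]], "squeeze": 25}}

```text
time_s: 7.9
ee_pos: [0.5219, 0.0499, 0.0574]
ee_rot: [-0.002, 0.664, 0.747, -0.002]
ft_force: [-0.0, -0.6, 0.9]
width: 0.0879
```

Emit:
{"method": "carry_out", "body": {"plan": [[0,0,0,0,0,0,40],[0,0,0,0,0,0,40],[0,0,0,0,0,0,40],[0,0,0,0,0,0,40],[0,0,0,0,0,0,40]]}}

```text
time_s: 8.4
ee_pos: [0.5244, 0.0511, 0.0624]
ee_rot: [0.0, 0.664, 0.748, 0.0]
ft_force: [-0.4, -0.0, -0.4]
width: 0.0525
```

Emit:
{"method": "carry_out", "body": {"plan": [[0,0,0,0,0,0,40],[0,0,0,0,0,0,40],[0,0,-10,0,0,0,40],[0,0,-25,0,0,0,40],[0,0,-25,0,0,0,40]]}}

```text
time_s: 8.9
ee_pos: [0.5236, 0.0511, 0.1223]
ee_rot: [-0.001, 0.664, 0.748, -0.0]
ft_force: [1.1, -0.4, -4.2]
width: 0.0496
```

```bash
python3 go.py 511.5 -245 120 6.6 40 40
```

```text
at [523.6  51.1 122.3] t 8.9 F [ 1.1 -0.4 -4.2] w 49.6 rows 8
[[-36.6,-5.9,0.3,-0.0,-0.0,0.0,40.0],[-36.6,-5.9,0.3,-0.0,-0.0,0.0,40.0],[-36.6,-5.9,0.3,-0.0,-0.0,0.0,40.0],[-36.6,-5.8,0.3,-0.0,-0.0,0.0,40.0],[-36.6,-5.8,0.3,-0.0,-0.0,0.0,40.0]]
[[-36.6,-5.8,0.3,-0.0,-0.0,0.0,40.0],[-36.6,-5.8,0.3,-0.0,-0.0,0.0,40.0],[-36.6,-5.8,0.3,-0.0,-0.0,0.0,40.0]]
```

Emit:
{"method": "carry_out", "body": {"plan": [[-15,-2.5,0,0,0,0,40],[-30,-5,0,0,0,0,40],[-36,-6,0,0,0,0,40],[-36,-6,0,0,0,0,40],[-36,-6,0,0,0,0,40]]}}

```text
time_s: 9.4
ee_pos: [0.516, -0.1059, 0.1206]
ee_rot: [-0.0, 0.664, 0.748, -0.0]
ft_force: [0.7, -0.3, -2.9]
width: 0.0495
```

Emit:
{"method": "carry_out", "body": {"plan": [[-36,-6,0,0,0,0,40],[-36,-6,0,0,0,0,40],[-36,-5,0,0,0,0,40],[-22,-3,0,0,0,0,40],[-10,-1.5,0,0,0,0,40]]}}

```text
time_s: 9.9
ee_pos: [0.5112, -0.2477, 0.1205]
ee_rot: [-0.001, 0.665, 0.747, -0.0]
ft_force: [-0.3, 0.3, -2.9]
width: 0.0499
```

Emit:
{"method": "carry_out", "body": {"plan": [[0,0,20,0,0,0,40],[0,0,25,0,0,0,40],[0,0,8,0,0,0,40],[0,0,3,0,0,0,40],[0,0,1.5,0,0,0,40]]}}

```text
time_s: 10.4
ee_pos: [0.5124, -0.2453, 0.0646]
ee_rot: [0.0, 0.664, 0.748, 0.0]
ft_force: [0.3, 0.5, -2.9]
width: 0.05
```

Emit:
{"method": "carry_out", "body": {"plan": [[0,0,0.5,0,0,0,40],[0,0,0,0,0,0,40]]}}

```text
time_s: 10.6
ee_pos: [0.5125, -0.2455, 0.0645]
ee_rot: [0.001, 0.664, 0.748, 0.0]
ft_force: [0.5, 0.8, -3.0]
width: 0.0497
```

Emit:
{"method": "carry_out", "body": {"plan": [[0,0,1,0,0,0,40],[0,0,0.5,0,0,0,40],[0,0,0,0,0,0,40]]}}

```text
time_s: 10.9
ee_pos: [0.5125, -0.2456, 0.0632]
ee_rot: [0.001, 0.664, 0.748, 0.0]
ft_force: [-1.8, 1.0, 5.1]
width: 0.05
```

Contact. Next I release and retreat.

Emit:
{"method": "carry_out", "body": {"plan": [[0,0,0,0,0,0,88],[0,0,0,0,0,0,88],[0,0,0,0,0,0,88],[0,0,0,0,0,0,88],[0,0,-10,0,0,0,88]]}}

```text
time_s: 11.4
ee_pos: [0.5116, -0.2451, 0.0713]
ee_rot: [-0.001, 0.664, 0.748, -0.0]
ft_force: [0.6, -0.4, -0.1]
width: 0.085
```

Emit:
{"method": "carry_out", "body": {"plan": [[0,0,-40,0,0,0,88],[0,0,-48,0,0,0,88],[0,0,-30,0,0,0,88],[0,0,0,0,0,0,88],[0,0,0,0,0,0,88]]}}

```text
time_s: 11.9
ee_pos: [0.5124, -0.2455, 0.191]
ee_rot: [0.001, 0.664, 0.748, 0.0]
ft_force: [0.1, 0.1, -1.3]
width: 0.0883
```

```bash
python3 go.py 594 26 191 6.7 88;  python3 - <<'E'
from h import *
d=shot('side')
cv2.imwrite('pics/s2.png',cv2.resize(d['img'][70:260,200:390],None,fx=3,fy=3,interpolation=cv2.INTER_CUBIC)[:,:,::-1])
E
```

```text
at [ 512.4 -245.5  191. ] t 11.9 F [ 0.1  0.1 -1.3] w 88.3 rows 6
[[43.3,18.9,-0.0,0.0,0.0,0.0,88.0],[43.3,18.9,-0.0,0.0,0.0,0.0,88.0],[43.3,18.9,-0.0,0.0,0.0,0.0,88.0],[43.3,18.8,-0.0,0.0,0.0,0.0,88.0],[43.3,18.8,-0.0,0.0,0.0,0.0,88.0]]
[[43.3,18.8,0.0,0.0,0.0,0.0,88.0]]
```

View pics/s2.png

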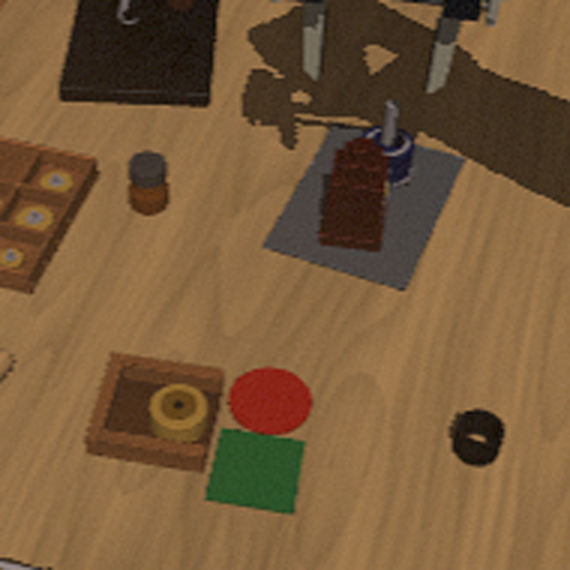

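Both stand upright on the mat, with the bob still in the bay. Next I move over the bob.

Emit:
{"method": "carry_out", "body": {"plan": [[43,19,0,0,0,0,70],[43,19,0,0,0,0,70],[43,19,0,0,0,0,70],[43,19,0,0,0,0,70],[43,19,0,0,0,0,70]]}}

```text
time_s: 12.45
ee_pos: [0.5807, -0.0187, 0.1887]
ee_rot: [-0.001, 0.664, 0.748, -0.001]
ft_force: [0.1, -0.6, 0.4]
width: 0.0701
```

Emit:
{"method": "carry_out", "body": {"plan": [[43,19,0,0,0,0,70],[0,0,0,0,0,0,70],[0,0,0,0,0,0,70],[0,0,0,0,0,0,70]]}}

```text
time_s: 12.85
ee_pos: [0.5943, 0.0235, 0.1893]
ee_rot: [-0.0, 0.664, 0.748, -0.001]
ft_force: [-0.5, 0.1, -0.5]
width: 0.07
```

```bash
cat > pads.py <<'E'
from h import *
def meas(d,bob=.028):
    hsv=cv2.cvtColor(d['img'],cv2.COLOR_RGB2HSV); K={}
    for n,lo,hi,z in (('green',(40,80,40),(85,255,255),.003),('red',(0,170,100),(7,255,255),.003),('red2',(172,170,100),(180,255,255),.003),('bob',(18,100,90),(34,255,255),bob)):
        best=None
        for c in cv2.findContours(cv2.inRange(hsv,lo,hi),0,1)[0]:
            if cv2.contourArea(c)<60: continue
            W=np.array([ray(d,*p,z)[:2]*1000 for p in c[:,0,:]],np.float32)
            r=cv2.minAreaRect(W); cc,R=cv2.minEnclosingCircle(W)
            if 300<cc[0]<700 and -120<cc[1]<400 and 20<R<53 and max(r[1])<1.25*min(r[1]): print(n,np.round(r[0],1),np.round(r[1],1),round(r[2],1),'circ',np.round(cc,1),round(R,1))
E
python3 go.py 594 26 26 6.7 70; python3 -c "
from pads import *
for n in ('wrist','top'): print(n); meas(shot(n,'b_'+n+'.png'))"
```

```text
at [594.3  23.5 189.3] t 12.8 F [-0.5  0.1 -0.5] w 70.0 rows 4
[[0.6,0.1,40.8,-0.0,0.0,0.0,70.0],[0.6,0.0,40.8,-0.0,0.0,0.0,70.0],[0.6,0.0,40.8,-0.0,0.0,0.0,70.0],[0.6,0.0,40.8,-0.0,0.0,0.0,70.0]]
wrist
green [523.2  50. ] [69.7 68.3] 6.7 circ [523.3  50. ] 48.3
red [532.2 -19.8] [66.4 69.1] 70.5 circ [531.8 -20.8] 35.1
bob [596.   27.9] [47.9 46.4] 69.8 circ [595.9  28.2] 24.6
top
green [521.5  49.2] [67.9 67. ] 7.1 circ [521.   49.1] 46.5
```

View pics/b_wrist.png

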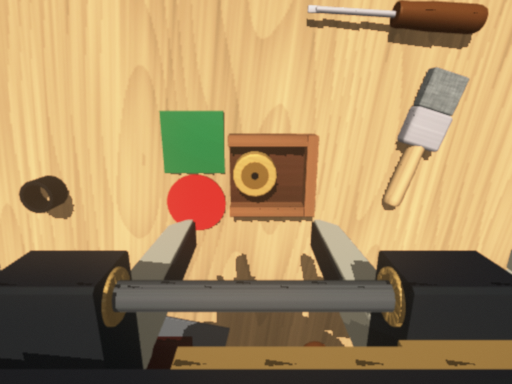

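The bob is at (254,174) in the wrist view, about (595,27) in world. Next I descend onto it.

Emit:
{"method": "carry_out", "body": {"plan": [[3,1,40,0,0,0,66],[0,0,45,0,0,0,66],[0,0,45,0,0,0,66],[0,0,27,0,0,0,66],[0,0,7,0,0,0,66]], "squeeze": 25}}

```text
time_s: 13.45
ee_pos: [0.5936, 0.0263, 0.0228]
ee_rot: [-0.002, 0.664, 0.747, -0.002]
ft_force: [-0.0, -0.1, 0.3]
width: 0.0662
```

Emit:
{"method": "carry_out", "body": {"plan": [[0,0,0,0,0,0,66],[0,0,0,0,0,0,40],[0,0,0,0,0,0,40],[0,0,0,0,0,0,40],[0,0,0,0,0,0,40]]}}

```text
time_s: 13.95
ee_pos: [0.5961, 0.0273, 0.0277]
ee_rot: [0.001, 0.664, 0.748, 0.001]
ft_force: [-2.4, -0.8, 6.7]
width: 0.0476
```

Emit:
{"method": "carry_out", "body": {"plan": [[0,0,0,0,0,0,40],[0,0,0,0,0,0,40],[0,0,-10,0,0,0,40],[0,0,-30,0,0,0,40],[0,0,-40,0,0,0,40]]}}

```text
time_s: 14.45
ee_pos: [0.5942, 0.0274, 0.1058]
ee_rot: [-0.001, 0.664, 0.748, -0.001]
ft_force: [0.6, -0.3, -4.9]
width: 0.0476
```

```bash
python3 go.py 478.5 280.5 110 6.7 40 40
```

```text
at [594.2  27.4 105.8] t 14.4 F [ 0.6 -0.3 -4.9] w 47.6 rows 7
[[37.9,-12.1,-0.5,-0.001,-0.0,0.0,40.0],[37.9,-12.1,-0.6,-0.001,-0.0,0.0,40.0],[37.9,-12.1,-0.6,-0.001,-0.0,0.0,40.0],[37.9,-12.2,-0.6,-0.001,-0.0,0.0,40.0],[37.8,-12.2,-0.6,-0.001,-0.0,0.0,40.0]]
[[37.8,-12.2,-0.6,-0.001,-0.0,0.0,40.0],[37.8,-12.2,-0.6,-0.001,-0.0,0.0,40.0]]
```

Emit:
{"method": "carry_out", "body": {"plan": [[15,-5,-10,0,0,0,40],[30,-10,-15,0,0,0,40],[38,-12,-15,0,0,0,40],[38,-12,-10,0,0,0,40],[38,-12,0,0,0,0,40]]}}

```text
time_s: 14.95
ee_pos: [0.5248, 0.181, 0.1572]
ee_rot: [0.0, 0.664, 0.748, 0.001]
ft_force: [1.5, 0.4, -4.5]
width: 0.0479
```

Emit:
{"method": "carry_out", "body": {"plan": [[38,-12,0,0,0,0,40],[38,-12,0,0,0,0,40],[25,-8,0,0,0,0,40],[5,-2,0,0,0,0,40],[0,0,0,0,0,0,40]]}}

```text
time_s: 15.45
ee_pos: [0.4786, 0.2812, 0.1556]
ee_rot: [-0.0, 0.663, 0.749, -0.0]
ft_force: [-0.2, 0.2, -5.3]
width: 0.0474
```

Emit:
{"method": "carry_out", "body": {"plan": [[0,0,0,0,0,0,40],[0,0,0,0,0,0,40]]}}

```text
time_s: 15.65
ee_pos: [0.4798, 0.2796, 0.156]
ee_rot: [0.0, 0.664, 0.748, -0.0]
ft_force: [1.1, 0.2, -3.7]
width: 0.0471
```

```bash
python3 go.py 478.5 280.5 70 6.7 40 40; python3 -c "
from h import *
import pickle
d=shot('wrist','w5.png'); pickle.dump(d,open('w5.pkl','wb'))"
```

```text
at [479.8 279.6 156. ] t 15.7 F [ 1.1  0.2 -3.7] w 47.1 rows 3
[[0.3,-0.4,28.7,-0.0,0.0,0.0,40.0],[0.3,-0.4,28.7,-0.0,0.0,0.0,40.0],[0.3,-0.4,28.7,-0.0,0.0,0.0,40.0]]
```

View pics/w5.png

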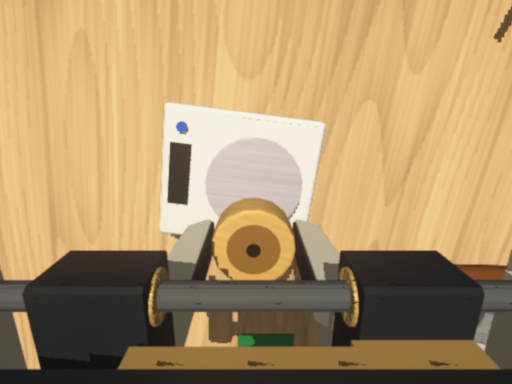

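The bob is gripped level, with its face at (253,250). The pan's visible edges are left 206, right 302 and top 137, so its centre is about (254,185).

```bash
python3 -c "
from h import *
import pickle
d=pickle.load(open('w5.pkl','rb'))
print(ray(d,254,185,.042)); print([np.round(ray(d,*p,.042),4) for p in ((206,185),(302,185),(254,137))])
print(proj(d,[.4785,.2805,.042]))"
```

```text
[0.48058207 0.28452222 0.042     ]
[array([0.4368, 0.2794, 0.042 ]), array([0.5244, 0.2897, 0.042 ]), array([0.4754, 0.3279, 0.042 ])]
[251.24236403 188.92609936]
```

Emit:
{"method": "carry_out", "body": {"plan": [[3,0,30,0,0,0,40],[0,0,35,0,0,0,40],[0,0,18,0,0,0,40],[0,0,5,0,0,0,40],[0,0,0,0,0,0,40]]}}

```text
time_s: 16.2
ee_pos: [0.4794, 0.2829, 0.0681]
ee_rot: [-0.0, 0.664, 0.748, -0.0]
ft_force: [0.3, 0.2, -4.2]
width: 0.0474
```

Emit:
{"method": "carry_out", "body": {"plan": [[0,0,1.5,0,0,0,40],[0,0,0,0,0,0,40],[0,0,0,0,0,0,40]]}}

```text
time_s: 16.5
ee_pos: [0.4796, 0.2835, 0.0675]
ee_rot: [0.0, 0.664, 0.748, 0.001]
ft_force: [-1.0, -0.3, -5.6]
width: 0.0474
```

Emit:
{"method": "carry_out", "body": {"plan": [[0,0,1,0,0,0,40],[0,0,0,0,0,0,40],[0,0,0,0,0,0,40]]}}

```text
time_s: 16.8
ee_pos: [0.4792, 0.2834, 0.0658]
ee_rot: [0.0, 0.664, 0.748, 0.0]
ft_force: [-0.1, 0.3, -3.9]
width: 0.0474
```

Emit:
{"method": "carry_out", "body": {"plan": [[0,0,1,0,0,0,40],[0,0,0,0,0,0,40],[0,0,0,0,0,0,40]]}}

```text
time_s: 17.1
ee_pos: [0.4793, 0.2835, 0.0657]
ee_rot: [0.0, 0.664, 0.748, 0.0]
ft_force: [-5.6, -3.3, 7.7]
width: 0.0471
```

Emit:
{"method": "carry_out", "body": {"plan": [[0,0,0,0,0,0,75],[0,0,0,0,0,0,75],[0,0,0,0,0,0,75],[0,0,0,0,0,0,75],[0,0,-10,0,0,0,75]]}}

```text
time_s: 17.6
ee_pos: [0.4786, 0.2831, 0.0738]
ee_rot: [-0.0, 0.664, 0.748, -0.001]
ft_force: [0.2, 1.1, -0.4]
width: 0.0749
```

Emit:
{"method": "carry_out", "body": {"plan": [[0,0,-40,0,0,0,75],[0,0,-48,0,0,0,75],[0,0,-30,0,0,0,75],[0,0,0,0,0,0,75],[0,0,0,0,0,0,75]]}}

```text
time_s: 18.1
ee_pos: [0.4793, 0.2835, 0.1935]
ee_rot: [0.0, 0.664, 0.748, 0.001]
ft_force: [-0.5, 0.7, -0.4]
width: 0.0749
```

```bash
python3 go.py 512.3 -245.5 191 6.7 88; python3 -c "
from pads import *
d=shot('wrist','w6.png'); meas(d,.066)"
```

```text
at [479.3 283.5 193.5] t 18.1 F [-0.5  0.7 -0.4] w 74.9 rows 12
[[-44.1,-2.5,0.2,0.0,-0.0,0.0,88.0],[-44.1,-2.5,0.2,0.0,-0.0,0.0,88.0],[-44.1,-2.5,0.2,0.0,-0.0,0.0,88.0],[-44.1,-2.5,0.2,0.0,-0.0,0.0,88.0],[-44.1,-2.5,0.2,0.0,-0.0,0.0,88.0]]
[[-44.1,-2.5,0.2,0.0,-0.0,0.0,88.0],[-44.1,-2.5,0.2,0.0,-0.0,0.0,88.0],[-44.1,-2.5,0.2,0.0,-0.0,0.0,88.0],[-44.1,-2.4,0.2,0.0,-0.0,0.0,88.0],[-44.1,-2.4,0.2,0.0,-0.0,0.0,88.0]]
[[-44.1,-2.4,0.2,0.0,-0.0,0.0,88.0],[-44.1,-2.4,0.2,0.0,-0.0,0.0,88.0]]
bob [479.6 283.8] [46.7 47.3] 51.6 circ [479.7 284.6] 24.8
```

View pics/w6.png

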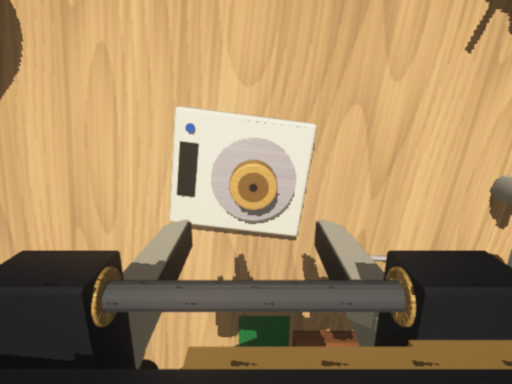

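The bob lies flat on the pan: bob centre (253,185), pan centre (253,180), and the difference is parallax. Now the metronome.

Emit:
{"method": "carry_out", "body": {"plan": [[-44,-2.5,0,0,0,0,88],[-44,-2.5,0,0,0,0,88],[-44,-2.5,0,0,0,0,88],[-44,-2.5,0,0,0,0,88],[-44,-2.5,0,0,0,0,88]]}}

```text
time_s: 18.65
ee_pos: [0.4921, 0.0618, 0.1913]
ee_rot: [-0.001, 0.664, 0.748, -0.001]
ft_force: [0.5, 0.4, 1.1]
width: 0.088
```

Emit:
{"method": "carry_out", "body": {"plan": [[-44,-2.5,0,0,0,0,88],[-44,-2.5,0,0,0,0,88],[-44,-2.5,0,0,0,0,88],[-44,-2.5,0,0,0,0,88],[-44,-2.5,0,0,0,0,88]]}}

```text
time_s: 19.15
ee_pos: [0.5059, -0.1582, 0.1913]
ee_rot: [-0.001, 0.664, 0.748, -0.0]
ft_force: [-0.1, 0.9, -0.1]
width: 0.0878
```

Emit:
{"method": "carry_out", "body": {"plan": [[-44,-2.5,0,0,0,0,88],[-44,-2.5,0,0,0,0,88],[0,0,0,0,0,0,88],[0,0,0,0,0,0,88],[0,0,0,0,0,0,88]]}}

```text
time_s: 19.65
ee_pos: [0.5119, -0.2436, 0.1918]
ee_rot: [-0.001, 0.664, 0.748, -0.0]
ft_force: [0.3, 0.3, -0.1]
width: 0.0877
```

```bash
python3 go.py 512.3 -245.5 63 6.7 88 45; python3 -c "
from h import *
shot('wrist','w7.png')"
```

```text
at [ 511.9 -243.6  191.8] t 19.6 F [ 0.3  0.3 -0.1] w 87.7 rows 3
[[-0.7,0.1,42.9,-0.0,-0.0,0.001,88.0],[-0.7,0.1,42.9,-0.0,-0.0,0.001,88.0],[-0.7,0.1,42.9,-0.0,-0.0,0.001,88.0]]
```

View pics/w7.png

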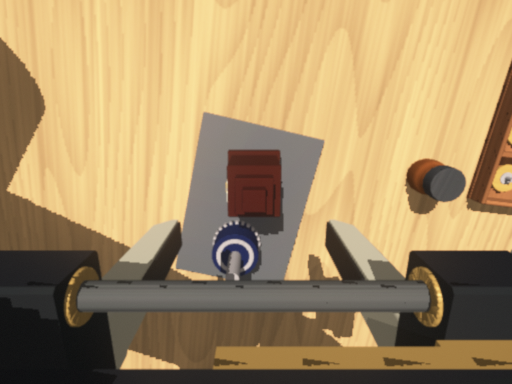

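The metronome is upright on the mat and square to the jaws. Next I descend and grip.

Emit:
{"method": "carry_out", "body": {"plan": [[-2,0,20,0,0,0,88],[0,0,35,0,0,0,88],[0,0,40,0,0,0,88],[0,0,33,0,0,0,88],[0,0,0,0,0,0,88]]}}

```text
time_s: 20.2
ee_pos: [0.5105, -0.2442, 0.0604]
ee_rot: [-0.003, 0.663, 0.748, -0.001]
ft_force: [-0.3, 0.2, 0.6]
width: 0.0875
```

Emit:
{"method": "carry_out", "body": {"plan": [[0,0,0,0,0,0,40],[0,0,0,0,0,0,40],[0,0,0,0,0,0,40],[0,0,0,0,0,0,40],[0,0,0,0,0,0,40]]}}

```text
time_s: 20.7
ee_pos: [0.5125, -0.2466, 0.0654]
ee_rot: [0.0, 0.664, 0.748, 0.0]
ft_force: [0.3, -0.9, 0.6]
width: 0.0527
```

Emit:
{"method": "carry_out", "body": {"plan": [[0,0,0,0,0,0,40],[0,0,0,0,0,0,40],[0,0,-10,0,0,0,40],[0,0,-25,0,0,0,40],[0,0,-15,0,0,0,40]]}}

```text
time_s: 21.2
ee_pos: [0.5125, -0.2465, 0.1164]
ee_rot: [0.0, 0.664, 0.748, 0.0]
ft_force: [0.6, 0.3, -2.5]
width: 0.0502
```

Emit:
{"method": "carry_out", "body": {"plan": [[0,0,0,0,0,0,40]]}}

```text
time_s: 21.3
ee_pos: [0.5132, -0.2469, 0.1171]
ee_rot: [0.002, 0.664, 0.748, 0.0]
ft_force: [-0.9, 0.3, -2.2]
width: 0.05
```

```bash
python3 go.py 522.8 50.5 113 6.7 40 38
```

```text
at [ 513.2 -246.9  117.1] t 21.3 F [-0.9  0.3 -2.2] w 50.0 rows 8
[[36.8,5.6,0.5,0.0,0.0,0.0,40.0],[36.8,5.6,0.5,0.0,0.0,0.0,40.0],[36.8,5.6,0.5,0.0,0.0,0.0,40.0],[36.8,5.6,0.5,0.0,0.0,0.0,40.0],[36.8,5.6,0.5,0.0,0.0,0.0,40.0]]
[[36.8,5.6,0.5,0.0,0.0,0.0,40.0],[36.8,5.6,0.5,0.0,0.0,0.0,40.0],[36.8,5.5,0.5,0.0,0.0,0.0,40.0]]
```

Emit:
{"method": "carry_out", "body": {"plan": [[15,2.5,0,0,0,0,40],[30,4.5,0,0,0,0,40],[37,5.5,0,0,0,0,40],[37,5.5,0,0,0,0,40],[37,5.5,0,0,0,0,40]]}}

```text
time_s: 21.8
ee_pos: [0.5163, -0.0866, 0.1134]
ee_rot: [-0.001, 0.664, 0.748, -0.0]
ft_force: [0.8, -0.4, -3.4]
width: 0.05
```

Emit:
{"method": "carry_out", "body": {"plan": [[37,5.5,0,0,0,0,40],[37,5.5,0,0,0,0,40],[32,5,0,0,0,0,40],[22,3.5,0,0,0,0,40],[10,1.5,0,0,0,0,40]]}}

```text
time_s: 22.3
ee_pos: [0.5207, 0.053, 0.1135]
ee_rot: [-0.001, 0.663, 0.749, -0.0]
ft_force: [0.9, -0.2, -3.3]
width: 0.0495
```

Emit:
{"method": "carry_out", "body": {"plan": [[0,0,0,0,0,0,40],[0,0,0,0,0,0,40],[0,0,0,0,0,0,40]]}}

```text
time_s: 22.6
ee_pos: [0.5215, 0.0499, 0.1144]
ee_rot: [-0.0, 0.664, 0.748, -0.0]
ft_force: [0.4, -0.2, -3.0]
width: 0.05
```

```bash
python3 go.py 522.8 50.5 64 6.7 40 38; python3 -c "
from pads import *
meas(shot('wrist','w8.png'))"
```

```text
at [521.5  49.9 114.4] t 22.6 F [ 0.4 -0.2 -3. ] w 50.0 rows 2
[[0.2,0.7,25.2,-0.0,0.0,0.001,40.0],[0.2,0.7,25.2,-0.0,0.0,0.001,40.0]]
```

View pics/w8.png

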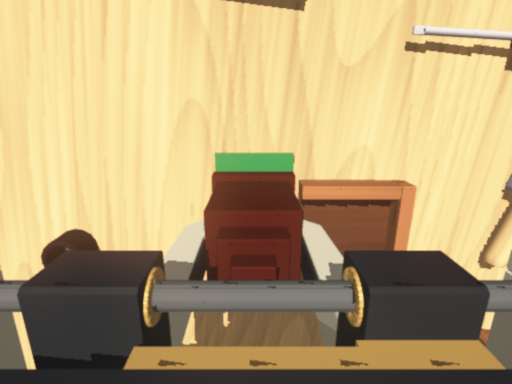

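The metronome is held over the pad: plinth spans columns 213–295 and the pad 215–294, so it is centred. Next I lower it.

Emit:
{"method": "carry_out", "body": {"plan": [[0,0.5,20,0,0,0,40],[0,0,19,0,0,0,40],[0,0,7,0,0,0,40],[0,0,2,0,0,0,40],[0,0,0,0,0,0,40]]}}

```text
time_s: 23.15
ee_pos: [0.5223, 0.0506, 0.0671]
ee_rot: [0.0, 0.664, 0.748, 0.0]
ft_force: [1.0, 0.3, -3.3]
width: 0.0498
```

Emit:
{"method": "carry_out", "body": {"plan": [[0,0,1,0,0,0,40],[0,0,0,0,0,0,40],[0,0,0,0,0,0,40]]}}

```text
time_s: 23.45
ee_pos: [0.5223, 0.0509, 0.0661]
ee_rot: [0.0, 0.664, 0.748, 0.0]
ft_force: [0.3, 0.1, -3.5]
width: 0.0497
```

Emit:
{"method": "carry_out", "body": {"plan": [[0,0,1,0,0,0,40],[0,0,0,0,0,0,40],[0,0,0,0,0,0,40]]}}

```text
time_s: 23.75
ee_pos: [0.5221, 0.0509, 0.0646]
ee_rot: [-0.0, 0.664, 0.748, -0.0]
ft_force: [-0.1, 0.2, -3.5]
width: 0.0497
```

Emit:
{"method": "carry_out", "body": {"plan": [[0,0,1,0,0,0,40],[0,0,0,0,0,0,40],[0,0,0,0,0,0,40]]}}

```text
time_s: 24.05
ee_pos: [0.5222, 0.0509, 0.0642]
ee_rot: [0.0, 0.664, 0.748, 0.0]
ft_force: [-4.1, 0.6, 5.9]
width: 0.0496
```

Contact. Next I release, go up, and move to the barrel at (501.6,-333).

Emit:
{"method": "carry_out", "body": {"plan": [[0,0,0,0,0,0,88],[0,0,0,0,0,0,88],[0,0,0,0,0,0,88],[0,0,0,0,0,0,88],[0,0,-10,0,0,0,88]]}}

```text
time_s: 24.55
ee_pos: [0.5215, 0.0508, 0.0728]
ee_rot: [-0.001, 0.664, 0.748, -0.001]
ft_force: [0.8, 0.2, 0.0]
width: 0.0847
```

Emit:
{"method": "carry_out", "body": {"plan": [[0,0,-40,0,0,0,88],[0,0,-48,0,0,0,88],[0,0,-28,0,0,0,88],[0,0,0,0,0,0,88],[0,0,0,0,0,0,88]]}}

```text
time_s: 25.05
ee_pos: [0.5222, 0.0509, 0.1903]
ee_rot: [0.0, 0.664, 0.748, 0.0]
ft_force: [-0.1, -0.7, -0.8]
width: 0.0881
```

```bash
python3 go.py 501.6 -333 190 6.7 60; python3 -c "
from pads import *
d=shot('wrist'); meas(d)
hsv=cv2.cvtColor(d['img'],cv2.COLOR_RGB2HSV)
m=cv2.inRange(hsv,(0,90,15),(12,255,110))
for c in cv2.findContours(m,0,1)[0]:
  if cv2.contourArea(c)>300: print(cv2.boundingRect(c))
cv2.imwrite('pics/w9.png',cv2.resize(d['img'][100:270,150:400],None,fx=3,fy=3,interpolation=cv2.INTER_CUBIC)[:,:,::-1])
"
```

```text
at [522.2  50.9 190.3] t 25.1 F [-0.1 -0.7 -0.8] w 88.1 rows 9
[[-42.1,-7.3,0.0,0.0,0.0,0.0,60.0],[-42.1,-7.3,0.0,0.0,0.0,0.0,60.0],[-42.1,-7.3,0.0,0.0,0.0,0.0,60.0],[-42.1,-7.3,0.0,0.0,0.0,0.0,60.0],[-42.1,-7.3,0.0,0.0,0.0,0.0,60.0]]
[[-42.1,-7.3,0.0,0.0,0.0,0.0,60.0],[-42.1,-7.3,0.0,0.0,0.0,0.0,60.0],[-42.1,-7.3,0.0,0.0,0.0,0.0,60.0],[-42.1,-7.3,0.0,0.0,0.0,0.0,60.0]]
green [522.8  50.3] [69.3 69. ] 6.8 circ [522.7  49.7] 48.2
red [529.5 -24.7] [60.9 71.3] 80.6 circ [527.4 -18.4] 39.4
(287, 173, 79, 85)
(227, 148, 54, 83)
(451, 43, 61, 27)
```

View pics/w9.png

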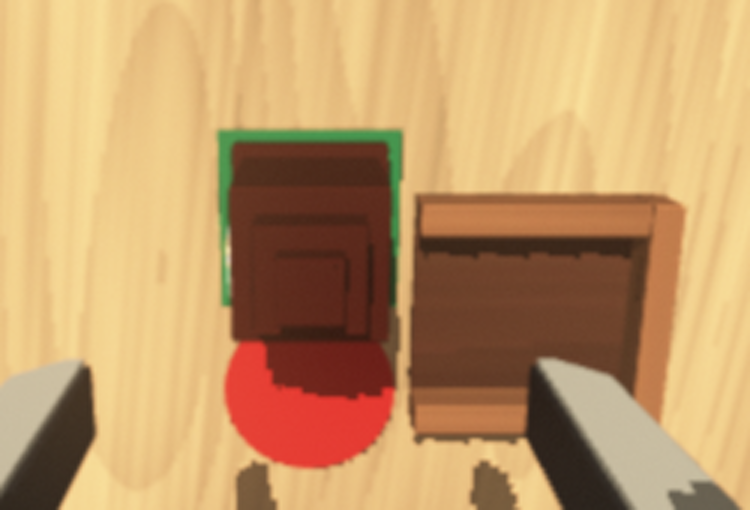

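The metronome stands upright with even margins on the green pad. Now the barrel.

Emit:
{"method": "carry_out", "body": {"plan": [[-42,-7.5,0,0,0,0,60],[-42,-7.5,0,0,0,0,60],[-42,-7.5,0,0,0,0,60],[-42,-7,0,0,0,0,60],[-42,-7,0,0,0,0,60]]}}

```text
time_s: 25.6
ee_pos: [0.5099, -0.1635, 0.1882]
ee_rot: [-0.001, 0.664, 0.748, -0.0]
ft_force: [0.5, 0.6, 0.1]
width: 0.0604
```

Emit:
{"method": "carry_out", "body": {"plan": [[-42,-7,0,0,0,0,60],[-42,-7,0,0,0,0,60],[-42,-7,0,0,0,0,60],[-43,-7.5,0,0,0,0,60],[0,0,0,0,0,0,60]]}}

```text
time_s: 26.1
ee_pos: [0.5013, -0.3368, 0.1874]
ee_rot: [-0.001, 0.665, 0.747, -0.001]
ft_force: [-0.7, 0.2, -0.2]
width: 0.0604
```

Emit:
{"method": "carry_out", "body": {"plan": [[0,0,0,0,0,0,60],[0,0,0,0,0,0,60]]}}

```text
time_s: 26.3
ee_pos: [0.5024, -0.3323, 0.1888]
ee_rot: [-0.001, 0.664, 0.748, 0.0]
ft_force: [0.1, -0.5, -0.2]
width: 0.0595
```

```bash
python3 go.py 501.6 -333.3 72.5 6.7 50 45; python3 -c "
from h import *
shot('wrist','w10.png')"
```

```text
at [ 502.4 -332.3  188.8] t 26.3 F [ 0.1 -0.5 -0.2] w 59.5 rows 3
[[-0.3,-0.3,38.8,-0.0,-0.0,0.001,50.0],[-0.3,-0.3,38.8,-0.0,-0.0,0.001,50.0],[-0.3,-0.3,38.8,-0.0,-0.0,0.001,50.0]]
```

View pics/w10.png

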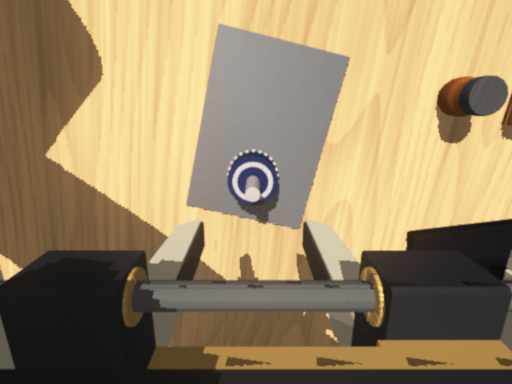

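The barrel is upright with the arbor at (252,190), as expected. Next I grasp it.

Emit:
{"method": "carry_out", "body": {"plan": [[-1,0,20,0,0,0,50],[0,-0.5,40,0,0,0,50],[0,0,40,0,0,0,50],[0,0,16,0,0,0,50],[0,0,0,0,0,0,50]]}}

```text
time_s: 26.85
ee_pos: [0.5016, -0.3329, 0.0718]
ee_rot: [-0.002, 0.663, 0.748, -0.0]
ft_force: [-0.7, -0.5, -0.3]
width: 0.0501
```

Emit:
{"method": "carry_out", "body": {"plan": [[0,0,0,0,0,0,5],[0,0,0,0,0,0,5],[0,0,0,0,0,0,5],[0,0,0,0,0,0,5],[0,0,0,0,0,0,5]]}}

```text
time_s: 27.35
ee_pos: [0.5023, -0.3344, 0.0742]
ee_rot: [0.0, 0.664, 0.748, 0.0]
ft_force: [-3.3, -0.4, 1.4]
width: 0.0146
```

Emit:
{"method": "carry_out", "body": {"plan": [[0,0,0,0,0,0,5],[0,0,0,0,0,0,5],[0,0,-10,0,0,0,5],[0,0,-25,0,0,0,5],[0,0,-5,0,0,0,5]]}}

```text
time_s: 27.85
ee_pos: [0.5029, -0.3347, 0.1164]
ee_rot: [0.001, 0.664, 0.748, 0.0]
ft_force: [-0.0, -0.6, -2.3]
width: 0.0134
```

Emit:
{"method": "carry_out", "body": {"plan": [[0,0,0,0,0,0,5]]}}

```text
time_s: 27.95
ee_pos: [0.5025, -0.3345, 0.1145]
ee_rot: [0.001, 0.664, 0.748, 0.0]
ft_force: [-1.0, 0.2, -2.9]
width: 0.0132
```

```bash
python3 go.py 530.6 -22 113 6.7 5 38
```

```text
at [ 502.5 -334.5  114.5] t 27.9 F [-1.   0.2 -2.9] w 13.2 rows 9
[[34.1,7.2,0.1,0.0,0.0,0.0,5.0],[34.1,7.2,0.1,0.0,0.0,0.0,5.0],[34.1,7.2,0.1,0.0,0.0,0.0,5.0],[34.1,7.2,0.1,0.0,0.0,0.0,5.0],[34.1,7.2,0.1,0.0,0.0,0.0,5.0]]
[[34.1,7.2,0.2,0.0,0.0,0.0,5.0],[34.1,7.2,0.2,0.0,0.0,0.0,5.0],[34.1,7.2,0.2,0.0,0.0,0.0,5.0],[34.1,7.2,0.2,0.0,0.0,0.0,5.0]]
```

Emit:
{"method": "carry_out", "body": {"plan": [[15,3,0,0,0,0,5],[30,6.5,0,0,0,0,5],[38,8,0,0,0,0,5],[38,8,0,0,0,0,5],[38,8,0,0,0,0,5]]}}

```text
time_s: 28.45
ee_pos: [0.5158, -0.1701, 0.1123]
ee_rot: [-0.001, 0.664, 0.748, -0.0]
ft_force: [0.5, 0.2, -2.7]
width: 0.0136
```

Emit:
{"method": "carry_out", "body": {"plan": [[38,8,0,0,0,0,5],[38,8,0,0,0,0,5],[33,7,0,0,0,0,5],[22,5,0,0,0,0,5],[12,2.5,0,0,0,0,5]]}}

```text
time_s: 28.95
ee_pos: [0.5292, -0.0245, 0.1126]
ee_rot: [-0.001, 0.663, 0.748, -0.0]
ft_force: [-1.0, 0.1, -2.1]
width: 0.0133
```

Emit:
{"method": "carry_out", "body": {"plan": [[5,1,0,0,0,0,5],[0,0,0,0,0,0,5],[0,0,0,0,0,0,5],[0,0,0,0,0,0,5]]}}

```text
time_s: 29.35
ee_pos: [0.5302, -0.0225, 0.1135]
ee_rot: [-0.0, 0.664, 0.748, -0.0]
ft_force: [0.2, 0.5, -3.0]
width: 0.0135
```

```bash
python3 go.py 530.6 -22 73 6.7 5 38
```

```text
at [530.2 -22.5 113.5] t 29.4 F [ 0.2  0.5 -3. ] w 13.5 rows 2
[[0.2,0.2,20.3,-0.0,0.0,0.0,5.0],[0.2,0.2,20.3,-0.0,0.0,0.0,5.0]]
```

Emit:
{"method": "carry_out", "body": {"plan": [[0,0,18,0,0,0,5],[0,0,14,0,0,0,5],[0,0,4,0,0,0,5],[0,0,2,0,0,0,5],[0,0,0,0,0,0,5]]}}

```text
time_s: 29.85
ee_pos: [0.5304, -0.0218, 0.0758]
ee_rot: [0.0, 0.664, 0.748, -0.0]
ft_force: [-0.2, -0.1, -2.2]
width: 0.0136
```

Emit:
{"method": "carry_out", "body": {"plan": [[0,0,1,0,0,0,5],[0,0,0,0,0,0,5],[0,0,0,0,0,0,5]]}}

```text
time_s: 30.15
ee_pos: [0.5304, -0.0217, 0.075]
ee_rot: [0.0, 0.664, 0.748, 0.0]
ft_force: [0.5, -0.2, -3.3]
width: 0.0132
```

Emit:
{"method": "carry_out", "body": {"plan": [[0,0,1,0,0,0,5],[0,0,0,0,0,0,5],[0,0,0,0,0,0,5]]}}

```text
time_s: 30.45
ee_pos: [0.5303, -0.0217, 0.0736]
ee_rot: [-0.0, 0.664, 0.748, 0.0]
ft_force: [0.2, 0.4, -3.5]
width: 0.0136
```

Emit:
{"method": "carry_out", "body": {"plan": [[0,0,1,0,0,0,5],[0,0,0,0,0,0,5],[0,0,0,0,0,0,5]]}}

```text
time_s: 30.75
ee_pos: [0.5304, -0.0217, 0.0731]
ee_rot: [0.0, 0.664, 0.748, 0.0]
ft_force: [-2.6, 0.2, 5.1]
width: 0.0135
```

Contact. Next I release, rise and move clear sideways.

Emit:
{"method": "carry_out", "body": {"plan": [[0,0,0,0,0,0,50],[0,0,0,0,0,0,50],[0,0,0,0,0,0,50],[0,0,0,0,0,0,50],[0,0,-15,0,0,0,50]]}}

```text
time_s: 31.25
ee_pos: [0.5293, -0.0216, 0.0864]
ee_rot: [-0.001, 0.664, 0.748, -0.001]
ft_force: [-0.0, -0.7, -0.3]
width: 0.0478
```

Emit:
{"method": "carry_out", "body": {"plan": [[0,0,-45,0,0,0,50],[0,0,-48,0,0,0,50],[0,0,-20,0,0,0,50],[0,0,0,0,0,0,50],[0,0,0,0,0,0,50]]}}

```text
time_s: 31.75
ee_pos: [0.5302, -0.0217, 0.2011]
ee_rot: [0.0, 0.664, 0.748, 0.0]
ft_force: [-0.7, -0.1, -0.7]
width: 0.0504
```

```bash
python3 -c "
from h import *
d=shot('wrist'); 
a=cv2.resize(d['img'][60:240,190:390],None,fx=2.6,fy=2.6,interpolation=cv2.INTER_CUBIC)
s=shot('side'); print(proj(s,[.48,.283,.06]),proj(s,[.53,-.02,.04]))
b=cv2.resize(s['img'][150:380,215:345],(265,468),interpolation=cv2.INTER_CUBIC)
cv2.imwrite('pics/end.png',np.hstack([a,b])[:,:,::-1])
hsv=cv2.cvtColor(d['img'],cv2.COLOR_RGB2HSV)
m=cv2.inRange(hsv,(0,0,120),(180,45,255)); c=cv2.findContours(m[140:225,225:290],0,1)[0]
for k in c:
  if cv2.contourArea(k)>30: (x,y),r=cv2.minEnclosingCircle(k); print(x+225,y+140,r,ray(d,x+225,y+140,.041))
"
```

```text
[273.70229407 310.56197428] [290.66502957 193.88399072]
252.75641059875488 176.0 20.157373428344727 [ 0.53033499 -0.01957179  0.041     ]
```

View pics/end.png

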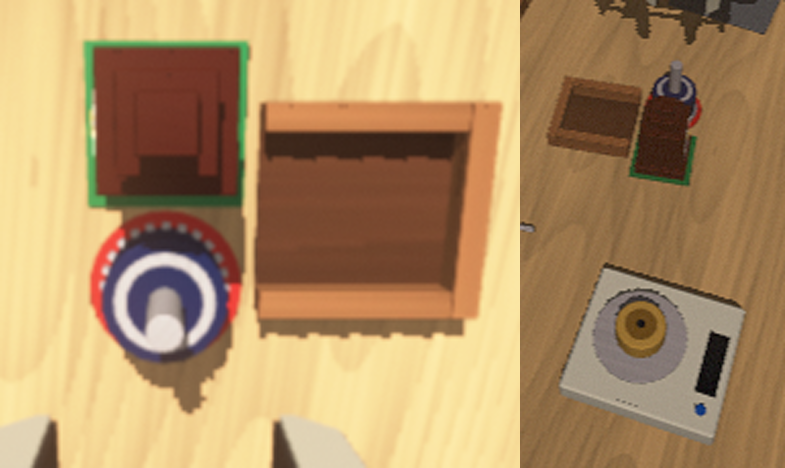

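The metronome and barrel stand upright and centred on their pads, and the bob is flat on the pan. The gripper is clear, so I hand in.

```bash
python3 -c "
from cell import *
print(job_done())"
```

```text
the job is handed in; nothing more can be done
None
```

I did the steps in the required order and handed the job in at about 32 s. It returned no verdict.

1. **To the mat:** I stood the barrel and then the metronome upright on the grey mat, with the bob still in its bay.
2. **Bob:** I lifted it out and set it flat on the scale pan.
3. **Back to the pads:** I put the metronome back on the green pad, then the barrel on the red pad.

**Last checks:**
- **Bob:** It measured about (480, 284) mm against a pan centre of about (480, 283) mm.
- **Metronome:** It stands upright with even margins on its pad. I judged this by eye in the last wrist picture.
- **Barrel:** The drum measured (530, -20) mm against a pad centre of about (531, -22) mm.
- **Gripper:** It is open and raised about 10 cm above the barrel's arbor, touching nothing.
- **Screwdriver and jar:** I never went near them.

No check failed. The top and wrist cameras differed by 1 to 2 mm, which is within their calibration. One automatic fit of the red pad was off because the metronome hid part of it, so I ignored it.

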